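# Load and index the puck-fed smoke generator

### The job

Feed the smoke generator for its next run: slide one of the two fresh wood pucks along the deck, without lifting it off, fully home into the feed-wheel slot that faces the loading shelf; then turn the wheel just one click counter-clockwise (its black knob is there to be pushed), so that this puck comes over the burner and the spent one drops down the ash hole; and slide the other fresh puck fully home into the slot that now faces the shelf. The air damper, a flush plate without a handle that moves when pressed and dragged, must end fully open. Leave everything else on the deck and the bench where it is.

Things in the scene. Friction and masses are not known exactly. Their poses are not given: they have to be found in the camera images.
- feeder: smoke generator, a fixed grey sheet-metal box, flat steel deck 70 mm above the bench. Origin: on the feed wheel's vertical axis at bench level; x points from the loading shelf to the wheel (roughly away from the robot), y left, z up. In this frame the deck spans x -245 to 135, y -155 to 250 mm. A black timer box 36 mm high stands on it at x 70 to 126, y 140 to 240 mm
- wheel_axis (a point): on the feed wheel's axis, 86 mm above the bench, level with its top. Aluminium star wheel, radius 103 mm, hub radius 44 mm, with six slots 66 mm wide, 60 degrees apart, open at the rim, their floor being the deck. Round it a fixed fence, inner radius 108 mm, 12 mm high above the deck, open only at the loading mouth
- mouth (a point): middle of the loading mouth, on the deck, at (-120, 0, 70) mm in the feeder's frame: a straight passage along x, 70 mm wide, between cheeks 12 mm high from x -104 to -130 mm, flaring to x -146 mm, y +-49 mm. The bare deck before it (x -245 to -146 mm) is the loading shelf, with no edge lip
- load_seat (a point): on the slot place that faces the shelf: centre (half-way up) of a puck fully home there, at (-75, 0, 80) mm in the feeder's frame
- burner (a point): centre (half-way up) of a fresh puck lying over the round burner plate, one click (60 degrees, counter-clockwise from above) on from load_seat, at (-37.5, -65, 80) mm in the feeder's frame
- ash_hole (a point): centre of the round ash hole (68 mm) in the deck, one more click on, at deck height, (37.5, -65, 70) mm in the feeder's frame; whatever the wheel carries over it drops into the box
- feed_wheel (a joint): angle of the feed wheel, rad, growing counter-clockwise from above; starts at 0, a click. A detent makes clicks every 1.047 (60 degrees); pushed past about 0.55 the wheel runs on by itself to the click at 1.047. It does not turn back (stop at -0.1). Up to about 5 N are needed at the knob.
- knob (a point): centre of the turning knob, an upright black cylinder 20 mm across and 32 mm high (97 to 129 mm above the bench) on a thin stem, fixed on the wheel 84 mm from its axis; at wheel angle 0 it stands 30 degrees counter-clockwise of the feeder's x axis
- damper (a joint): how far the air damper is open, m: 0 shut, 0.040 fully open at its end stop; it slides along the feeder's x axis (opening away from the shelf) and stays where it is left; about 1.5 N of friction
- damper_top (a point): centre of the top face of the damper, a flat dark plate 100 by 51 mm without a handle, between guides level with its top, 76 mm above the bench; moves with the plate
- puck_a_center (a point): centre (half-way up) of a fresh wood puck, 58 mm across, 20 mm high, 45 g, lying flat on the loading shelf, left half
- puck_b_center (a point): the same for the other fresh puck, right half of the shelf
- spent_center (a point): centre of the spent puck, charred dark brown, 52 mm across, 12 mm high, lying on the burner in its slot
- ash_brush: small hand brush, 110 mm long, 16 mm high, lying on the deck to the left of the loading shelf; origin at the middle of its underside; not to be moved
- spray_can: red spray can, 64 mm across, 190 mm high, on the bench; not to be moved
- mug: white mug, 80 mm across, 95 mm high; not to be moved
- plant_pot: terracotta pot, 110 mm across, 100 mm high; not to be moved
- screwdriver: screwdriver lying on the bench; not to be moved
- oil_jar: white jar with a steel cap, 72 mm across, 85 mm high; not to be moved
Mind the look-alikes: they are no part of the job. What is shaped like the part that bears puck_a_center but green or yellow is not meant.

How it is judged (in metres and radians):
On the way, in this order (a step that is already met when the one before it is completed fails the run):
1. a fresh puck is fully home in the slot facing the shelf, the wheel still at its first click (value of joint feed_wheel below 0.12 rad and ((horizontal distance between puck_a_center and load_seat below 0.01 m and z of puck_a_center in the frame of feeder between 0.075 and 0.085 m and angle between puck_a_center's own z axis and vertical below 0.12 rad) or (horizontal distance between puck_b_center and load_seat below 0.01 m and z of puck_b_center in the frame of feeder between 0.075 and 0.085 m and angle between puck_b_center's own z axis and vertical below 0.12 rad))), for 0.2 s.
2. the wheel is one click on, that puck over the burner and the spent puck down the ash hole (value of joint feed_wheel between 0.927 and 1.167 rad and z of spent_center in the frame of feeder below 0.06 m and ((horizontal distance between puck_a_center and burner below 0.012 m and z of puck_a_center in the frame of feeder between 0.075 and 0.085 m and angle between puck_a_center's own z axis and vertical below 0.12 rad) or (horizontal distance between puck_b_center and burner below 0.012 m and z of puck_b_center in the frame of feeder between 0.075 and 0.085 m and angle between puck_b_center's own z axis and vertical below 0.12 rad))), for 0.2 s.
3. the other fresh puck is fully home in the slot that now faces the shelf (value of joint feed_wheel between 0.927 and 1.167 rad and ((horizontal distance between puck_a_center and burner below 0.012 m and z of puck_a_center in the frame of feeder between 0.075 and 0.085 m and angle between each of puck_a_center, puck_b_center's own z axis and vertical below 0.12 rad and horizontal distance between puck_b_center and load_seat below 0.01 m and z of puck_b_center in the frame of feeder between 0.075 and 0.085 m) or (horizontal distance between puck_b_center and burner below 0.012 m and z of puck_b_center in the frame of feeder between 0.075 and 0.085 m and angle between each of puck_b_center, puck_a_center's own z axis and vertical below 0.12 rad and horizontal distance between puck_a_center and load_seat below 0.01 m and z of puck_a_center in the frame of feeder between 0.075 and 0.085 m))), for 0.2 s.
At the end, for the whole second after the job is handed in: At rest: wheel within 0.12 rad of the click at 1.047; one fresh puck flat within 12 mm (seen from above) of burner, the other flat within 10 mm of load_seat; the spent puck's centre over 10 mm below the deck's top, in the ash box; the damper open at least 36 of its 40 mm (all of step 3 and velocity of joint feed_wheel between -0.05 and 0.05 rad/s and z of spent_center in the frame of feeder below 0.06 m and value of joint damper above 0.036 m); the robot touches nothing.
It fails at once if the wheel is turned well past the one click (value of joint feed_wheel above 1.6 rad).
It fails at once if the ash brush on the deck is moved by more than 30 mm (distance of ash_brush from where it was at the start of the episode above 0.03 m).
It fails at once if a thing on the bench (can, mug, pot, screwdriver, jar) is moved by more than 30 mm (distance of any of spray_can, mug, plant_pot, screwdriver, oil_jar from where it was at the start of the episode above 0.03 m).
It fails at once if a fresh puck is lifted more than 25 mm off the deck (z of any of puck_a_center, puck_b_center in the frame of feeder above 0.105 m).
It also fails if it takes over 58 s, if anything falls off the work surface, if the arm or the gripper's body presses on something with over 40 N, if the wrist force passes 120 N, or if a joint passes its speed limit or range.

### The arm

A 6-joint arm with a two-finger parallel gripper is mounted at the origin on the work surface. World frame = base frame: x ahead of the robot, y to its left, z up, the work surface at z = 0. Lengths are in m, angles in degrees, forces in N, time in s.
With the tool pointing down it reaches from about 0.35 to 0.875 m from the base axis. Payload 4.2 kg.
Tool frame: the origin (TCP) lies midway between the tips of the shut fingers; the grasp point (between the pads) lies 19 mm behind it; y points along the fingers, z is the direction in which the jaws open and shut, and the axes are right-handed (so a half turn about y gives the same grasp; the last joint's range is limited). The gripper opens to 87 mm and grips with 3 to 60 N. Pads are 19 mm wide; open, the fingers measure 117 mm over their backs; the gripper's body (75 mm by 190 mm) begins 51 mm behind the grasp point.
Start: joints at [-48.209, 22.042, 0.453, 0, -68.411, -14.817], TCP at [0.284, -0.557, 0.223] pointing down, gripper open.
Joint ranges: [-179.83, 179.83], [-69.29, 118.12], [-61.27, 80.66], [-181.25, 117.63], [-171.15, -9.14], [-177.46, 177.46]. Speed limits (degrees/s): [159.86, 159.86, 180, 180, 180, 180].

### API

Orientations are given as [roll, pitch, yaw] about the fixed x, y, z axes, in that order (R = Rz(yaw) Ry(pitch) Rx(roll)).
In Python, from workcell import env gives the robot as it stands. The module is installed in compiled form; this text tells all that it offers. Calls block until the motion is done:
- env.goto(position, orientation): joint-space move of the TCP to a pose.
- env.move_straight(position, rotation=None, rate=0.15, force_limit=None): straight line of the TCP; rotation=None keeps the orientation; rate is the mean speed in m/s. With force_limit (N) it stops when the force on the tool has changed by that much, and returns True; else False.
- env.set_joints(angles): joint-space move.
- env.gripper_to(opening, grasp_force=None): opening from 0.0 (shut) to 1.0 (fully open); grasp_force is the grip in N (None keeps the last); returns when the fingers have stopped.
- env.dwell(seconds).
- env.inverse_kinematics(position, orientation): joint angles nearest the present ones, or None.
- env.read_state(): the state.
- env.grab_frame(name): name is "side" or "top" or "wrist"; returns a dict with "image" (400x640x3 uint8, blue, green, red), "fx", "fy", "cx", "cy" (pixels), "D" ([k1, k2, p1, p2, k3] as OpenCV has them; the pictures are not rectified), "position" and "orientation" of the camera in the world. Camera axes: x right, y up, looking along -z (the intrinsics and any distortion apply to the point x, -y, -z); pixel columns grow to the right and rows downward; lengths in m; the calibration is good to about 2 mm. A picture is of the moment at which its call begins. There is no depth.
A pose or a line that the arm cannot do raises env.Unreachable and nothing moves.
- env.close_job(): hands the job in, once; it reports no verdict.
Trained networks look in a picture, given as the dict that the camera call returned (one of the last four; its "shot" number tells which), for a name from the list of things; names that differ only in an ending like _2 or _b are one class to them, and where a whole thing is asked for, a point or a joint stands for the part that bears it (a point fixed in the world has none). Each returns a list of dicts, best first, with "score" (0 to 1); they miss things now and then, are a little off and sometimes report something else, mostly with a low value. They report only what shows in the picture. A call takes as long as a camera call. They do not tell look-alikes from the thing itself.
- env.search_frame(picture, thing): "xyz" ([x, y, z] in m, in world coordinates, good to about 4 mm: the middle of the surface that is visible of it).
- env.trace(picture, thing): "mask" (400x640 bool, what is visible of it).
The state is a dict: "clock": time; "joint_positions": joint angles; "qvel": joint speeds; "joint_torque": joint torques, N m; "position": TCP position; "tool_rot": TCP orientation; "force": force on the tool from outside, world axes, zero at the start; "wrist_torque": the same for the moment, N m; "opening": opening from 0.0 (shut) to 1.0 (fully open).
Only numpy, scipy, OpenCV 4.12 (cv2) and the standard library are available. Lean on these libraries where they do the work, as an engineer would, in place of code of your own. Each camera call takes 0.05 s, during which the arm holds its last target. There are 200 camera calls.

## Working session

There is one attempt and no reset: what is moved stays moved. The work goes in short steps, each a Python script; the robot and the scene stay as the last script left them, time stands still between calls to the robot, and variables do not carry over. Pictures are saved under pics/ and viewed, about 8 in all and at most 12, crops included, and the job is handed in when it is done.

```bash
mkdir -p pics; cat > h.py <<'E'
from workcell import env
import numpy as np, cv2
from scipy.spatial.transform import Rotation as R
def ray(p,uv):
    K=np.array([[p['fx'],0,p['cx']],[0,p['fy'],p['cy']],[0,0,1]])
    q=cv2.undistortPoints(np.array(uv,float).reshape(-1,1,2),K,np.array(p['D'],float)).reshape(-1,2)
    return np.c_[q[:,0],-q[:,1],-np.ones(len(q))]@rot(p).T
def rot(p):
    o=np.array(p['orientation'],float)
    if o.shape==(3,3): return o
    if o.size==3: return R.from_euler('xyz',o,degrees=True).as_matrix()
    raise Exception(o)
def onz(p,uv,z):
    d=ray(p,uv); c=np.array(p['position'])
    return c+d*((z-c[2])/d[:,2])[:,None]
def px(p,X):
    K=np.array([[p['fx'],0,p['cx']],[0,p['fy'],p['cy']],[0,0,1]])
    c=(np.atleast_2d(X)-np.array(p['position']))@rot(p)
    c=c*[1,-1,-1]
    return cv2.projectPoints(c,np.zeros(3),np.zeros(3),K,np.array(p['D'],float))[0].reshape(-1,2)
E
python3 - <<'E'
from h import *
for n in ['top','side']:
    p=env.grab_frame(n); cv2.imwrite(f'pics/{n}0.png',p['image'])
    print(n,p['position'],p['orientation'],p['fx'],p['D'])
    for t in ['feeder','wheel_axis','feed_wheel','knob','damper_top','puck_a_center','spent_center','ash_brush','spray_can','mug','plant_pot','oil_jar','screwdriver']:
        try: print(t,[(np.round(d['xyz'],3).tolist(),round(d['score'],2)) for d in env.search_frame(p,t)][:5])
        except Exception as e: print(t,e)
print(env.read_state())
E
```

```text
top [0.35652702 0.02366716 1.11709937] [  6.80056749   1.80291953 -90.90279499] 369.3257088797138 [-0.01784244  0.          0.          0.          0.        ]
feeder [([0.562, 0.005, 0.069], 0.67)]
wheel_axis [([0.566, 0.01, 0.066], 0.85)]
feed_wheel [([0.609, -0.04, 0.087], 0.81), ([0.666, 0.458, 0.048], 0.32)]
knob [([0.613, -0.043, 0.085], 0.94)]
damper_top [([0.59, 0.15, 0.077], 0.65), ([0.614, -0.044, 0.085], 0.58)]
puck_a_center [([0.295, 0.203, 0.015], 0.87), ([0.31, -0.149, 0.016], 0.87), ([0.437, 0.278, 0.016], 0.84), ([0.566, 0.011, 0.07], 0.73), ([0.278, -0.264, 0.022], 0.56)]
spent_center [([0.577, -0.1, 0.081], 0.6)]
ash_brush [([0.464, 0.177, 0.088], 0.66)]
spray_can [([0.472, 0.512, 0.164], 0.88)]
mug [([0.59, 0.153, 0.076], 0.72), ([0.663, 0.456, 0.052], 0.68)]
plant_pot [([0.377, -0.454, 0.054], 0.72)]
oil_jar [([0.578, -0.434, 0.084], 0.82)]
screwdriver [([0.359, 0.417, 0.025], 0.67)]
side [-0.11450774  0.83268297  0.90794175] [ 5.09064031e+01  1.12943919e-01 -1.43702382e+02] 367.6165991940548 [-0.03487666  0.          0.          0.          0.        ]
feeder [([
[... 718 characters left out ...]
[([0.346, 0.428, 0.018], 0.85)]
{'clock': 1.4, 'joint_positions': array([-4.82090548e+01,  2.20442496e+01,  4.54810582e-01, -5.97138746e-05,
       -6.84119792e+01, -1.48178543e+01]), 'qvel': array([-0.08357235,  0.0150293 ,  0.02329013,  0.02578299,  0.01790473,
        0.06635013]), 'joint_torque': array([ 4.65080811e-04, -3.90463114e+01,  1.87617034e+01,  4.22439829e+00,
        1.54284190e-02, -3.05659050e-06]), 'position': array([ 0.28351765, -0.55698831,  0.22253777]), 'tool_rot': array([-8.99986147e+01,  3.09029714e-04,  2.69730689e+01]), 'force': array([-0.34899741, -0.66529622, -0.28192901]), 'wrist_torque': array([0.01853452, 0.03600474, 0.02054586]), 'opening': 1.0020688269768694}
```

```bash
python3 -c "
import cv2
i=cv2.imread('pics/top0.png');cv2.imwrite('pics/top0c.png',cv2.resize(i[60:340,140:500],(800,622))[:600])"
```

```text
(no output)
```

View pics/top0.png

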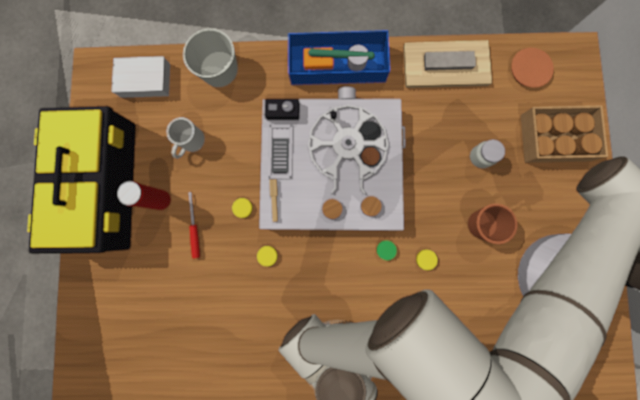

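View pics/top0c.png

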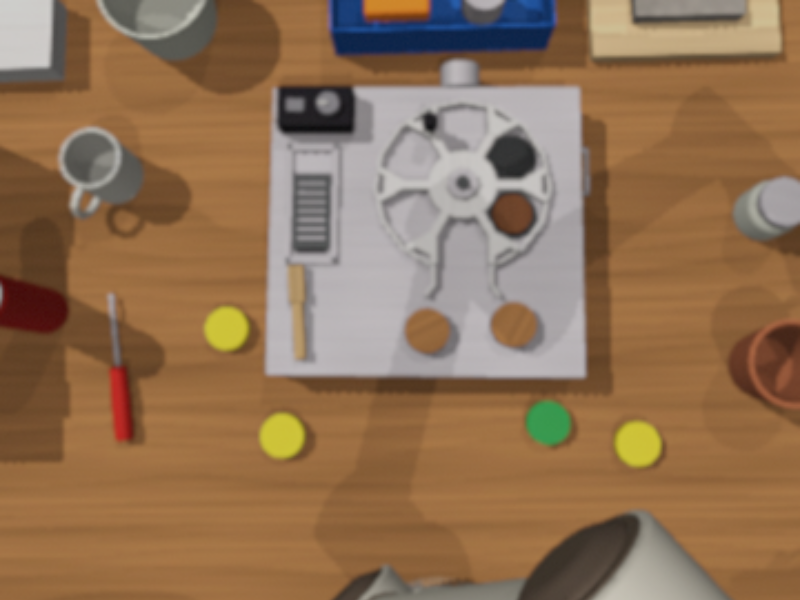

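```bash
python3 - <<'E'
from h import *
p=env.grab_frame('top')
f=lambda l:np.array(l)/ (800/360)+[140,60]
c=onz(p,f([[271,87],[581,87],[586,377],[265,377]]),.07); print(c.round(4))
F=np.array([[135,250],[135,-155],[-245,-155],[-245,250]])/1000.
# rigid fit
A=F-F.mean(0);B=c[:,:2]-c[:,:2].mean(0)
th=np.arctan2((A[:,0]*B[:,1]-A[:,1]*B[:,0]).sum(),(A*B).sum())
Rm=np.array([[np.cos(th),-np.sin(th)],[np.sin(th),np.cos(th)]])
t=c[:,:2].mean(0)-Rm@F.mean(0); print('th',np.degrees(th),'t',t,(c[:,:2]-F@Rm.T-t).round(4))
for n,u,z in [('hub',[463,183],.09),('a',[428,331],.09),('b',[514,325],.09),('knob',[430,120],.129),('damper',[311,213],.076),('spent',[513,214],.082),('damp black top',[311,175],.076),('damp bot',[311,251],.076)]:
    w=onz(p,f([u]),z)[0,:2]; print(n,w.round(4),((w-t)@Rm).round(4))
E
```

```text
[[ 0.7592  0.2068  0.07  ]
 [ 0.748  -0.2035  0.07  ]
 [ 0.3682 -0.1931  0.07  ]
 [ 0.3748  0.2139  0.07  ]]
th -1.28041476707613 t [ 0.61646343 -0.04268377] [[ 0.0022  0.0026]
 [ 0.     -0.0029]
 [ 0.0001 -0.0009]
 [-0.0023  0.0012]]
hub [ 0.617  -0.0436] [ 0.0006 -0.0009]
a [0.4285 0.0052] [-0.189   0.0437]
b [ 0.434  -0.1023] [-0.181  -0.0637]
knob [ 0.6882 -0.0022] [0.0708 0.042 ]
damper [0.5854 0.1532] [-0.0354  0.1952]
spent [ 0.577  -0.1068] [-0.0381 -0.065 ]
damp black top [0.6359 0.153 ] [0.0151 0.1961]
damp bot [0.5355 0.1535] [-0.0854  0.1943]
```

```bash
python3 - <<'E'
from h import *
# look from above the shelf with the wrist camera
s=env.read_state()
def yawpose(y): return [-90,0,y]
for y in [-90,90,0,26.97,180]:
    print(y,R.from_euler('xyz',[-90,0,y],degrees=True).as_matrix().round(2).tolist(), env.inverse_kinematics([.45,0,.25],[-90,0,y]), env.inverse_kinematics([.39,0.03,.08],[-90,0,y]))
p=env.grab_frame('wrist'); print(p['position'],p['orientation'],p['fx'])
E
```

```text
-90 [[0.0, 0.0, 1.0], [-1.0, 0.0, 0.0], [0.0, -1.0, 0.0]] [ 20.80025428   3.42853572 -20.04696222   0.         -66.52450205
 159.19974572] [ 28.51165003   9.72931698 -41.94755397   0.         -38.32312905
 151.48834997]
90 [[0.0, -0.0, -1.0], [1.0, 0.0, 0.0], [0.0, -1.0, 0.0]] [ 20.80025428   3.42853572 -20.04696222   0.         -66.52450205
 -20.80025428] [ 28.51165003   9.72931698 -41.94755397   0.         -38.32312905
 -28.51165003]
0 [[1.0, -0.0, 0.0], [0.0, 0.0, 1.0], [-0.0, -1.0, 0.0]] [ 2.08002543e+01  3.42853572e+00 -2.00469622e+01 -2.54444375e-14
 -6.65245021e+01 -1.10800254e+02] [ 2.85116500e+01  9.72931698e+00 -4.19475540e+01 -2.54444375e-14
 -3.83231290e+01 -1.18511650e+02]
26.97 [[0.89, -0.0, -0.45], [0.45, 0.0, 0.89], [-0.0, -1.0, 0.0]] [ 20.80025428   3.42853572 -20.04696222   0.         -66.52450205
 -83.83025428] [ 2.85116500e+01  9.72931698e+00 -4.19475540e+01 -2.54444375e-14
 -3.83231290e+01 -9.15416500e+01]
180 [[-1.0, -0.0, -0.0], [0.0, -0.0, -1.0], [0.0, -1.0, 0.0]] [ 2.08002543e+01  3.42853572e+00 -2.00469622e+01  2.54444375e-14
 -6.65245021e+01  6.91997457e+01] [ 2.85116500e+01  9.72931698e+00 -4.19475540e+01  2.54444375e-14
 -3.83231290e+01  6.14883500e+01]
[ 0.20996236 -0.59353451  0.38560219] [-1.71554810e+01 -2.51970892e-02  1.16964010e+02] 281.51070589079563
```

```bash
cat >> h.py <<'E'
TH=-1.28; T0=np.array([.6165,-.0428])
def W(x,y,z):  # feeder mm -> world
    a=np.radians(TH); return [T0[0]+(np.cos(a)*x-np.sin(a)*y)/1e3, T0[1]+(np.sin(a)*x+np.cos(a)*y)/1e3, z/1e3]
def Fd(w):
    a=np.radians(TH); d=np.atleast_2d(w)[:,:2]-T0
    return (d@np.array([[np.cos(a),-np.sin(a)],[np.sin(a),np.cos(a)]])*1e3).round(1)
def O(yaw=0): return [-90,0,TH+yaw]
def st(): s=env.read_state(); print('t',round(s['clock'],1),'F',Fd(s['position'])[0],'z',(s['position'][2]*1e3).round(1),'f',s['force'].round(1),'op',round(s['opening'],3)); return s
E
python3 - <<'E'
from h import *
env.goto([.36,-.3,.27],O())
env.goto(W(-190,0,250),O())
env.gripper_to(0.23)
st()
p=env.grab_frame('wrist'); cv2.imwrite('pics/w1.png',p['image'])
i=p['image'].copy()
for X in [(0,0,86),(-75,0,70),(-104,35,82),(-104,-35,82),(-146,49,82),(-146,-49,82),(-245,-155,70),(-245,250,70),(72.7,42,129),(-189,43.7,90),(-181,-63.7,90)]:
    u=px(p,[W(*X)])[0]; cv2.drawMarker(i,tuple(int(v) for v in u.round()),(255,0,255),0,8,1)
cv2.imwrite('pics/w1m.png',cv2.resize(i,(800,500)))
E
```

```text
t 4.9 F [-190.    0.] z 250.0 f [ 0.2 -0.2  0.7] op 0.232
```

View pics/w1m.png

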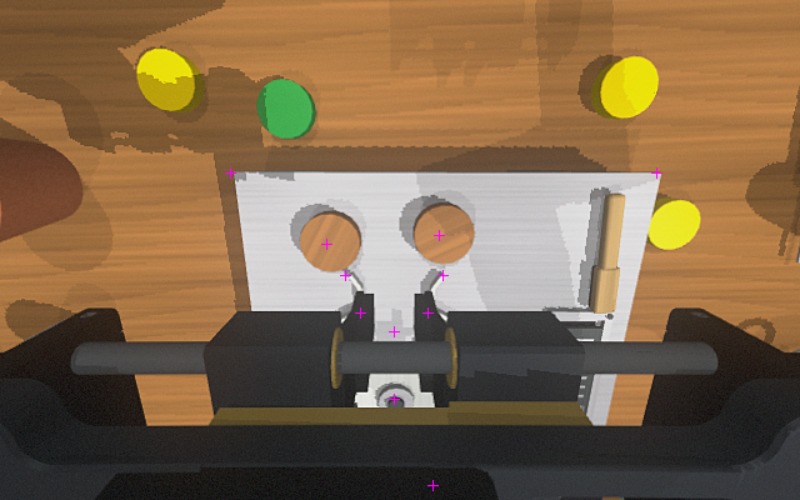

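```bash
sed -i 's/T0=np.array.*/T0=np.array([.6160,-.0413])/' h.py; cat >> h.py <<'E'
BACK=36.7
def cradle(p0,p1,over=0,fl=5,rate=.08,z=77):
    """push puck from p0 to p1 (feeder mm) with the half-shut fingers behind it"""
    p0,p1=np.array(p0,float),np.array(p1,float); d=(p1-p0)/np.linalg.norm(p1-p0); yaw=np.degrees(np.arctan2(d[1],d[0]))
    s=p0-d*(BACK+12); e=p1-d*(BACK-over)
    env.goto(W(*s,115),O(yaw))
    hit=env.move_straight(W(*s,z),rate=.1,force_limit=6); st()
    if hit: return 'down hit'
    h=env.move_straight(W(*e,z),rate=rate,force_limit=fl); print('push hit',h); st()
    return h,d
def up(d,back=6,z=115):
    f=Fd(env.read_state()['position'])[0]-d*back
    env.move_straight(W(*f,env.read_state()['position'][2]*1e3),rate=.1)
    env.move_straight(W(*f,z),rate=.2)
def look(name,x=-80,y=0,z=250,marks=()):
    env.goto(W(x,y,z),O()); p=env.grab_frame('wrist'); i=p['image'].copy()
    for X in marks:
        u=px(p,[W(*X)])[0]; cv2.drawMarker(i,tuple(int(v) for v in u.round()),(255,0,255),0,8,1)
    cv2.imwrite(f'pics/{name}.png',cv2.resize(i,(800,500)))
    for t in ['puck_a_center','spent_center','knob','damper_top']: print(t,[(Fd(q['xyz'])[0].tolist(),round(q['xyz'][2]*1e3),round(q['score'],2)) for q in env.search_frame(p,t)][:5])
    return p
E
python3 - <<'E'
from h import *
r=cradle([-189,45],[-152,0]); up(r[1])
look('w2',marks=[(-75,0,90),(-152,0,90),(-104,35,82),(-104,-35,82),(-146,49,82),(-146,-49,82),(-179,-63,90),(0,0,86)])
st()
E
```

```text
t 6.5 F [-219.4   82.6] z 77.4 f [ 0.8 -0.   0. ] op 0.231
push hit False
t 7.5 F [-175.6   28.4] z 77.0 f [ 0.1 -0.1  0.3] op 0.232
puck_a_center [([-180.4, 312.6], 18, 0.91), ([-284.0, -111.5], 21, 0.81), ([-146.1, -3.9], 90, 0.61), ([-36.8, 194.3], 75, 0.47)]
spent_center [([-33.5, -64.1], 77, 0.82)]
knob []
damper_top [([-37.4, 191.9], 75, 0.58)]
t 9.3 F [-80.5   0.2] z 249.3 f [-0.2 -0.3 -0.5] op 0.232
```

View pics/w2.png

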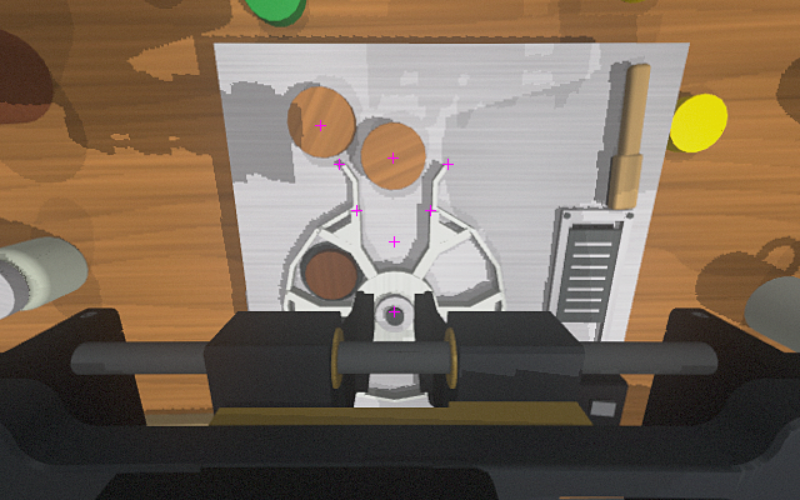

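The puck sits at (393,157), right on its mark at the mouth. The cheeks, hub and second puck match their marks too, so I'll push it straight home.

```bash
python3 - <<'E'
from h import *
r=cradle([-152,0],[-75,0],over=3); up(r[1])
look('w3',marks=[(-75,0,90),(-104,35,82),(-104,-35,82),(-179,-63,90),(0,0,86)])
st()
E
```

```text
t 10.6 F [-199.4    0.2] z 77.5 f [0.2 0.2 0.5] op 0.229
push hit False
t 11.9 F [-109.   -0.] z 77.0 f [-0.6  0.7  0.9] op 0.226
puck_a_center [([-281.3, -109.9], 19, 0.92), ([-68.3, -3.7], 90, 0.74), ([-129.8, 59.4], 69, 0.72), ([-182.0, 314.6], 21, 0.6)]
spent_center [([-37.0, -63.1], 78, 0.68), ([-39.3, 193.8], 74, 0.36)]
knob [([-20.3, -1.7], 88, 0.77)]
damper_top [([-38.8, 195.7], 74, 0.86)]
t 13.4 F [-80.8  -0.1] z 248.5 f [-0.6 -0.6 -1.1] op 0.231
```

View pics/w3.png

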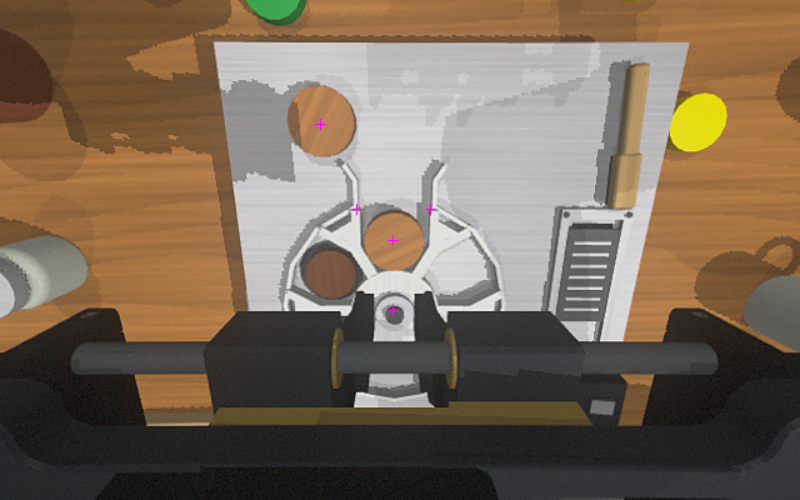

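```bash
python3 - <<'E'
from h import *
def P(phi,off,z=103):
    a=np.radians(phi); return W(84*np.cos(a)+off*np.sin(a),84*np.sin(a)-off*np.cos(a),z)
env.gripper_to(0)
env.goto(P(30,34,160),O(-60)); 
print(env.move_straight(P(30,34),rate=.12,force_limit=6)); st()
for phi in [30,37,44,51,58,64,70,76,82]:
    h=env.move_straight(P(phi,19.5),O(phi-90),rate=.06,force_limit=25); print(phi,h,env.read_state()['force'].round(1))
    if h: break
env.move_straight(P(phi,30),rate=.1); env.move_straight(P(phi,30,170),rate=.2)
env.gripper_to(.23)
look('w4',marks=[(-75,0,90),(-37.5,-65,90),(-179,-63,90),(0,0,86),(0,84,129)])
st()
E
```

```text
False
t 15.6 F [90.2 12.6] z 104.1 f [-0.  -0.3  0.2] op 0.006
30 False [ 0.4 -0.2 -0.4]
37 False [ 0.7 -1.5  0.9]
44 False [ 1.6 -2.1  1. ]
51 False [ 1.7 -1.3  1.2]
58 False [-0.6 -0.2 -0.4]
64 False [-1.2  0.1  0.1]
70 False [-0.3 -0.3 -0.3]
76 False [ 0.5 -0.  -0.1]
82 False [0.4 0.5 0. ]
puck_a_center [([-181.2, 317.0], 18, 0.9), ([-279.0, -110.8], 21, 0.85), ([-40.4, -68.8], 87, 0.62)]
spent_center [([-127.6, 55.9], 75, 0.51)]
knob [([-21.4, 2.3], 88, 0.77)]
damper_top [([-41.3, 195.0], 75, 0.77)]
t 20.9 F [-79.5   0.5] z 248.7 f [-0.5  0.7 -0.3] op 0.232
```

View pics/w4.png

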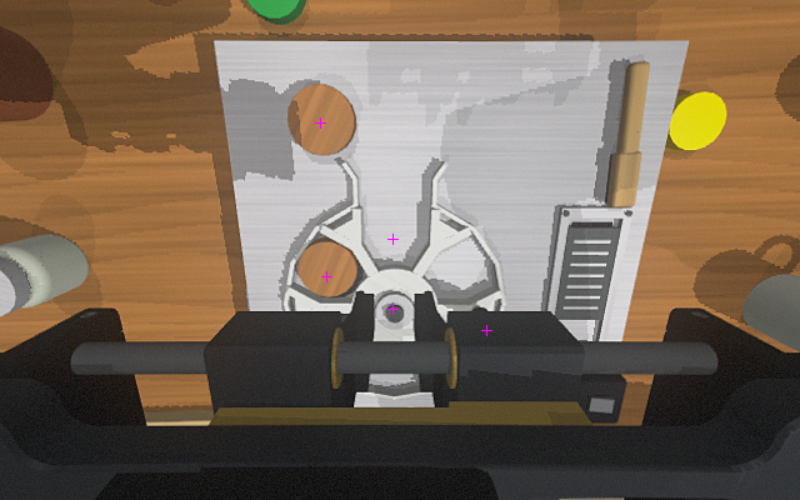

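```bash
python3 - <<'E'
from h import *
p=env.grab_frame('wrist')
for r in env.trace(p,'puck_a_center')[:6]:
    m=r['mask'].astype(np.uint8); c=max(cv2.findContours(m,0,2)[0],key=cv2.contourArea)
    if len(c)>5:
        e=cv2.fitEllipse(c); print(round(r['score'],2),np.round(e[0]),np.round(e[1],1),Fd(onz(p,[e[0]],.09)))
env.goto(W(-235,-63,200),O(45)); st()
p=env.grab_frame('top'); cv2.imwrite('pics/t5.png',cv2.resize(p['image'][60:340,200:500],(640,597)))
for t in ['puck_a_center','spent_center','knob','damper_top']: print(t,[(Fd(q['xyz'])[0].tolist(),round(q['xyz'][2]*1e3),round(q['score'],2)) for q in env.search_frame(p,t)][:6])
E
```

```text
0.92 [557.  97.] [41.  54.7] [[-178.9  259.1]]
0.87 [261. 214.] [45.4 47.7] [[-46.1 -64.6]]
0.82 [220. -10.] [45.7 59.9] [[-276.5  -91.5]]
t 21.8 F [-233.7  -62.9] z 200.7 f [-0.3  0.3 -0.5] op 0.232
puck_a_center [([-43.3, -66.0], 90, 0.88), ([-186.9, 314.4], 17, 0.87), ([-331.8, -229.3], 22, 0.76), ([-330.4, 245.5], 16, 0.75), ([-310.5, -118.7], 21, 0.68), ([-25.2, 62.9], 71, 0.36)]
spent_center [([30.4, -77.6], 24, 0.45), ([-159.2, -57.0], 88, 0.24)]
knob [([-0.1, -1.0], 83, 0.91)]
damper_top [([-31.4, 195.6], 75, 0.74), ([-26.0, 62.7], 70, 0.51), ([36.6, 498.9], 51, 0.31)]
```

View pics/t5.png

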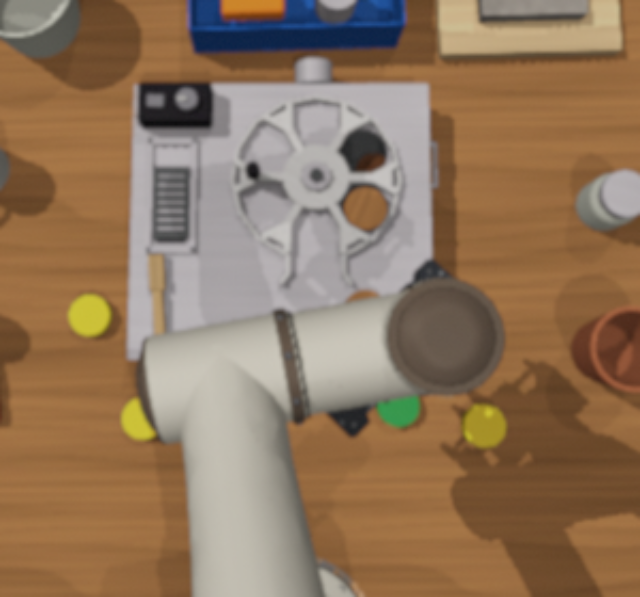

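The picture shows the wheel one click on, with its knob at (252,171). The spent puck is down the ash hole at (365,150), and the fresh one is over the burner, about 6–8 mm off centre and so within tolerance. Next is the second puck.

```bash
python3 - <<'E'
from h import *
r=cradle([-181,-62],[-181.01,0]); 
up(r[1])
p=look('w6',marks=[(-181,0,90)])
for r in env.trace(p,'puck_a_center')[:6]:
    m=r['mask'].astype(np.uint8); c=max(cv2.findContours(m,0,2)[0],key=cv2.contourArea)
    if len(c)>5:
        e=cv2.fitEllipse(c); print(round(r['score'],2),np.round(e[0]),np.round(e[1],1),Fd(onz(p,[e[0]],.09)))
st()
E
```

```text
t 23.5 F [-180.6 -110.6] z 77.6 f [1.  0.2 1.2] op 0.231
push hit False
t 24.6 F [-181.   -36.8] z 77.0 f [ 0.3 -0.2  0. ] op 0.232
puck_a_center [([-43.2, -69.5], 87, 0.96), ([-283.7, -109.0], 21, 0.68)]
spent_center []
knob [([-19.6, -0.8], 86, 0.97)]
damper_top [([-37.2, 196.1], 76, 0.72)]
0.7 [219. -12.] [48.3 67.2] [[-279.6  -92.5]]
0.65 [557.  98.] [41.1 55.8] [[-179.   258.3]]
0.63 [262. 215.] [45.4 47.9] [[-46.2 -64.4]]
t 26.9 F [-80.2  -0.1] z 249.8 f [0.8 0.4 0.1] op 0.231
```

View pics/w6.png

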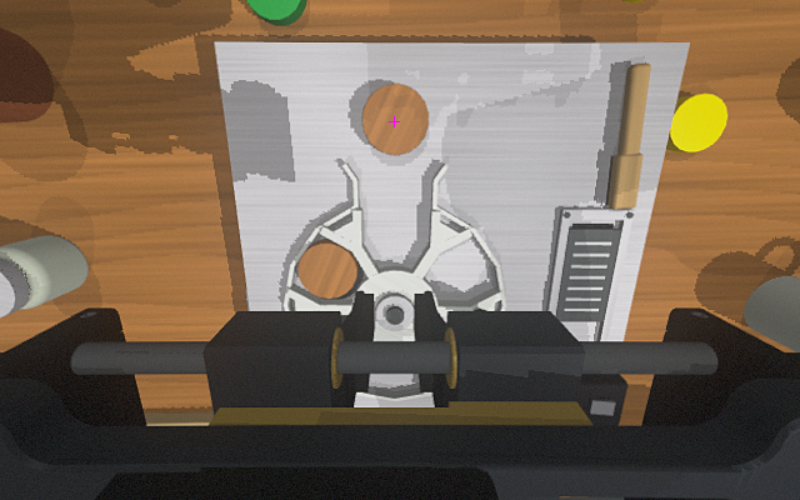

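```bash
python3 - <<'E'
from h import *
r=cradle([-182,0],[-75,0],over=3); up(r[1])
p=look('w7',marks=[(-75,0,90),(-37.5,-65,90)])
for r in env.trace(p,'puck_a_center')[:6]:
    m=r['mask'].astype(np.uint8); c=max(cv2.findContours(m,0,2)[0],key=cv2.contourArea)
    if len(c)>5:
        e=cv2.fitEllipse(c); print(round(r['score'],2),np.round(e[0]),np.round(e[1],1),Fd(onz(p,[e[0]],.09)))
env.gripper_to(0,grasp_force=20)
env.goto(W(-38,195,110),O()); st()
env.move_straight(W(-38,195,84),rate=.08,force_limit=8)
print(env.move_straight(W(-38,195,66),rate=.02,force_limit=8)); s=st()
env.dwell(.3); st()
E
```

```text
t 28.2 F [-2.295e+02  2.000e-01] z 77.4 f [ 0.3 -1.1  0.1] op 0.227
push hit False
t 29.9 F [-108.9    0. ] z 77.1 f [-0.7 -0.1  0.3] op 0.229
puck_a_center [([-38.6, -67.6], 86, 0.86), ([-281.7, -111.8], 21, 0.68), ([-183.1, 314.9], 17, 0.57)]
spent_center []
knob [([-18.9, 1.3], 85, 0.66)]
damper_top [([-38.8, 192.4], 77, 0.58)]
0.76 [261. 215.] [44.3 47.3] [[-46.1 -64.5]]
0.65 [218.  -8.] [42.6 59.7] [[-276.   -93.5]]
0.63 [556.  98.] [42.2 55.6] [[-178.9  258.1]]
t 33.0 F [-37.5 194.5] z 111.0 f [ 0.8  0.  -0.8] op 0.001
True
t 34.1 F [-37.1 195.2] z 76.5 f [ 0.1 -0.7  3.1] op 0.005
t 34.4 F [-37.1 195.2] z 76.4 f [ 1.7 -0.2  5.5] op 0.006
```

View pics/w7.png

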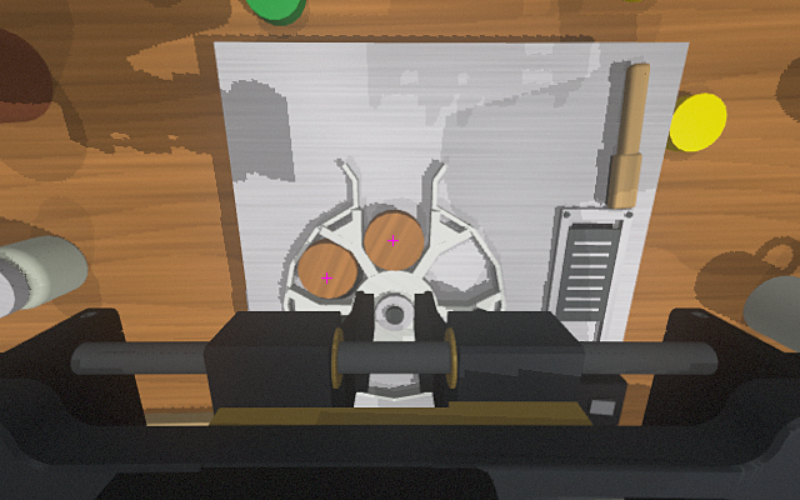

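Both pucks are on their marks, at (393,238) and (328,270). Now I'll drag the damper open.

```bash
python3 - <<'E'
from h import *
z=env.read_state()['position'][2]*1e3
env.move_straight(W(-37,195,z-1.5),rate=.02); st()
for x in [-20,-5,4,9]:
    env.move_straight(W(x,195,z-1.5),rate=.04); st()
env.move_straight(W(6,195,130),rate=.15)
p=look('w8',x=-50,y=120,z=260,marks=[(-45,195-25.5,76),(-45,195+25.5,76)])
E
```

```text
t 34.6 F [-36.1 195.2] z 76.4 f [-0.2 -0.9  8.3] op 0.003
t 35.2 F [-18.9 195.1] z 76.4 f [ 1.1 -1.   8.3] op 0.002
t 35.7 F [ -6.5 195. ] z 76.4 f [-5.1  1.  13. ] op 0.006
t 36.1 F [  1.  194.3] z 76.4 f [-8.5  0.5 14.7] op 0.006
t 36.4 F [  5.8 194. ] z 76.3 f [-9.1 -0.8 15.4] op 0.009
puck_a_center [([-39.6, -64.1], 89, 0.82), ([-184.1, 314.6], 20, 0.6), ([-130.8, 47.0], 68, 0.55)]
spent_center [([41.3, -83.8], 20, 0.76)]
knob [([-7.0, 0.1], 85, 0.74)]
damper_top [([-12.0, 194.7], 74, 0.91)]
```

View pics/w8.png

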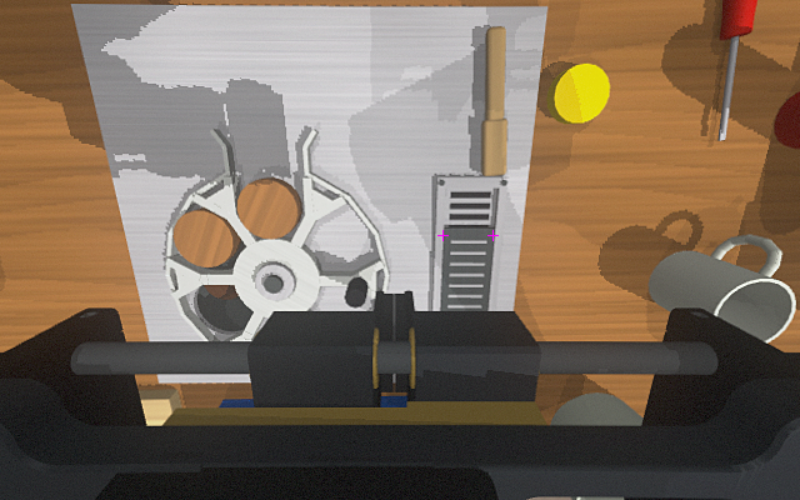

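The damper's rear edge shows at row 227, about 8 mm short of where full travel would put it (mark at row 236). The force rise suggested the stop, so the two disagree. I'll drag again and compare.

```bash
python3 - <<'E'
from h import *
env.goto(W(-20,195,105),O())
env.move_straight(W(-20,195,84),rate=.1,force_limit=8)
env.move_straight(W(-20,195,66),rate=.02,force_limit=8)
z=env.read_state()['position'][2]*1e3; st()
for x in [-12,-4,4,10]:
    env.move_straight(W(x,195,z-1.5),rate=.04); st()
env.move_straight(W(6,195,130),rate=.15)
p=look('w9',x=-50,y=120,z=260,marks=[(-45,195-25.5,76),(-45,195+25.5,76)])
a=cv2.imread('pics/w8.png');b=cv2.imread('pics/w9.png')
s=lambda i:i[165:310,425:525]
cv2.imwrite('pics/cmp.png',cv2.resize(np.hstack([s(a),s(b)]),None,fx=3,fy=3))
E
```

```text
t 39.4 F [-19.8 195.1] z 76.4 f [-1.3 -0.5  4.4] op 0.008
t 39.8 F [-13.4 194.5] z 76.4 f [-7.  -0.6 11.4] op 0.006
t 40.1 F [ -5.1 194.5] z 76.4 f [-6.  -0.8 10.8] op 0.005
t 40.5 F [  3.  194.4] z 76.4 f [-4.5 -0.6  9.4] op 0.007
t 40.8 F [  9.  194.4] z 76.4 f [-6.2 -0.2  9.4] op 0.001
puck_a_center [([-181.9, 313.5], 18, 0.6), ([-41.5, -66.3], 89, 0.58)]
spent_center [([41.1, -84.6], 22, 0.47)]
knob [([-5.4, 1.7], 86, 0.56)]
damper_top [([-11.1, 193.6], 76, 0.82)]
```

View pics/cmp.png

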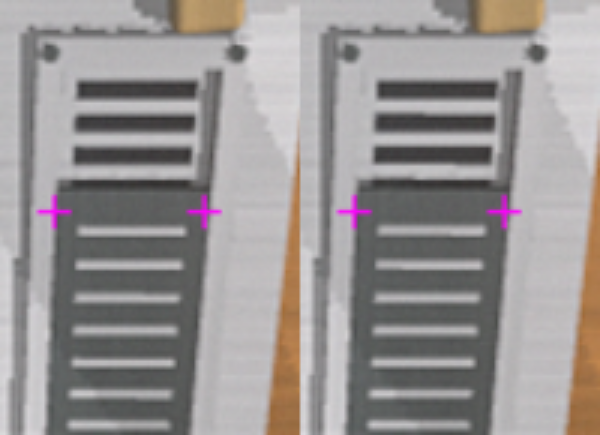

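```bash
python3 - <<'E'
from h import *
p=look('w10')
# damper travel: rear edge (last dark gap-free row) sampled along a side strip of the plate (y=171..174), before (w7) and after, same pose
for n in ['w7','w10']:
    g=cv2.cvtColor(cv2.imread(f'pics/{n}.png'),6); xs=np.arange(-100,0,2.)
    u=px(p,[W(x,174,76) for x in xs])*1.25
    print(n,[int(v) for v in cv2.remap(g,u[:,0].astype('f4'),u[:,1].astype('f4'),1).ravel()])
env.goto(W(-150,0,300),O()); env.goto([.36,-.3,.3],O()); st()
q=env.grab_frame('top')
for r in env.trace(q,'puck_a_center')[:8]:
    c=max(cv2.findContours(r['mask'].astype(np.uint8),0,2)[0],key=cv2.contourArea)
    if len(c)>5: e=cv2.fitEllipse(c); print(round(r['score'],2),np.round(e[1],1),Fd(onz(q,[e[0]],.09)))
for t in ['knob','spent_center','damper_top','ash_brush']: print(t,[(Fd(d['xyz'])[0].tolist(),round(d['xyz'][2]*1e3),round(d['score'],2)) for d in env.search_frame(q,t)][:3])
cv2.imwrite('pics/t11.png',cv2.resize(q['image'][60:340,200:500],(640,597)))
E
```

```text
puck_a_center [([-43.1, -70.1], 89, 0.81), ([-278.6, -110.0], 20, 0.68), ([-183.0, 314.2], 20, 0.65)]
spent_center []
knob [([-24.8, 0.1], 86, 0.73)]
damper_top [([-12.7, 194.4], 76, 0.94)]
w7 [195, 191, 193, 192, 190, 184, 144, 88, 69, 75, 101, 99, 99, 98, 99, 97, 99, 96, 98, 99, 97, 98, 97, 96, 97, 96, 95, 96, 98, 97, 97, 96, 95, 95, 96, 97, 95, 95, 94, 94, 92, 93, 94, 94, 92, 92, 92, 92, 92, 90]
w10 [191, 192, 193, 192, 189, 184, 122, 115, 127, 176, 188, 132, 118, 125, 150, 194, 176, 112, 106, 116, 186, 184, 124, 70, 79, 101, 97, 98, 97, 97, 98, 95, 97, 98, 96, 94, 94, 95, 95, 95, 96, 94, 95, 95, 93, 92, 92, 93, 93, 92]
t 44.6 F [-249.6 -264.1] z 299.4 f [-0.2  0.2  1.2] op 0.002
0.85 [18.  20.9] [[-300.  -102.9]]
0.74 [18.5 20.2] [[-318.3  223. ]]
0.59 [21.5 44.1] [[ -7.6 193.2]]
0.54 [20.  20.5] [[-43.9 -65.3]]
0.54 [18.9 19. ] [[-187.   297.2]]
knob [([1.0, 0.6], 84, 0.81), ([-52.4, 53.5], 72, 0.75)]
spent_center [([33.0, -75.8], 29, 0.47)]
damper_top [([-1.5, 195.2], 75, 0.81)]
ash_brush [([-160.9, 216.1], 91, 0.65)]
```

View pics/t11.png

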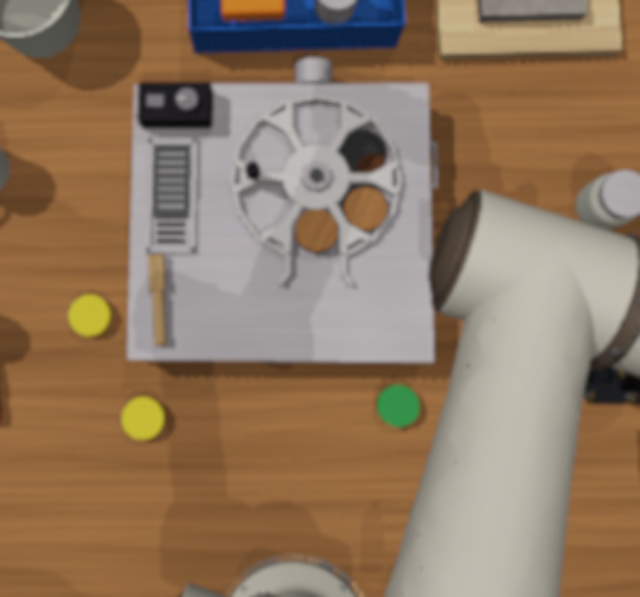

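The forces say the damper is at its end stop: 7–9 N without motion, against 1.5 N of friction. Measured travel is only about 30 mm, though, so it may have started partly open. To settle it, I'll push gently on the plate's rear edge, where the fingers can't slip.

```bash
python3 - <<'E'
from h import *
env.goto(W(-72,195,100),O())
print(env.move_straight(W(-72,195,73),rate=.06,force_limit=5)); st()
z=env.read_state()['position'][2]*1e3
print(env.move_straight(W(-48,195,max(z+.4,73)),rate=.04,force_limit=12)); st()
env.move_straight(W(-72,195,100),rate=.15)
p=look('w12',x=-50,y=120,z=260)
for n in ['w9','w12']:
    g=cv2.cvtColor(cv2.imread(f'pics/{n}.png'),6); xs=np.arange(-60,-30,1.)
    u=px(p,[W(x,174,76) for x in xs])*1.25
    print(n,[int(v) for v in cv2.remap(g,u[:,0].astype('f4'),u[:,1].astype('f4'),1).ravel()])
st()
E
```

```text
False
t 47.4 F [-72.  194.9] z 72.7 f [ 0.3 -0.6 -0.4] op 0.004
True
t 47.8 F [-62.1 194.4] z 72.2 f [-1.1 -0.1  1.2] op 0.005
puck_a_center [([-182.2, 313.2], 19, 0.79), ([-37.1, -63.9], 87, 0.58), ([-126.7, 47.1], 72, 0.26)]
spent_center []
knob [([-8.0, 2.7], 84, 0.82), ([42.8, -85.9], 22, 0.66)]
damper_top [([-12.0, 194.4], 76, 0.6)]
w9 [183, 186, 187, 182, 167, 126, 101, 92, 85, 90, 99, 97, 97, 96, 97, 99, 104, 99, 98, 97, 97, 96, 95, 97, 98, 97, 96, 96, 96, 94]
w12 [185, 186, 184, 177, 161, 126, 99, 88, 85, 92, 99, 98, 97, 97, 96, 95, 96, 96, 96, 96, 96, 97, 97, 96, 96, 96, 95, 95, 95, 95]
t 49.2 F [-50.5 120.3] z 258.3 f [ 1.  -0.2 -0.1] op 0.002
```

```bash
python3 -c "
from h import *
st(); env.close_job()"
```

```text
t 49.2 F [-50.5 120.3] z 258.3 f [ 1.  -0.2 -0.1] op 0.002
the job is handed in; nothing more can be done
```

I loaded both fresh pucks, turned the wheel one click and opened the damper, then handed the job in at 49.2 s with the arm clear of everything. No verdict was reported.

- **First puck:** I slid puck A home, and it showed on the load-seat mark. After the wheel turned it lay over the burner about 6–9 mm off centre (three measurements, limit 12 mm).
- **Wheel:** I pushed the knob and the wheel ran on to the next click by itself. The spent puck is down the ash hole, seen about 20–30 mm above the bench.
- **Second puck:** I slid puck B into the slot now facing the shelf. It shows within about 2 mm of the load-seat mark. The detection network did not report this puck in the last checks, so that rests on the pictures.
- **Damper:** the checks disagree here. The images show only about 30 mm of travel from where it started, not 40 mm. It did not move in a second drag (about 7 N), nor under a push on its rear edge stopped by a 12 N limit. Friction is only about 1.5 N, so I take it to be at its end stop, having started partly open.
- **Everything else:** the brush looked unmoved in the last pictures, and the arm stayed clear of the things on the bench.

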